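Start the mould dryer at its control panel

ROBOT

A 7-joint arm with a two-finger parallel gripper is mounted at the origin on a cart in front of the work surface, level with it; the furniture and walls round the work are solid. World frame = base frame: x ahead of the robot, y to its left, z up, the work surface at z = 0. Lengths are in mm, angles in rad, forces in N, time in s.
With the tool pointing down it reaches from about 400 to 850 mm from the base axis. Payload 4.5 kg.
Tool frame: the origin (TCP) lies at the very end of the fingers, on their centre line; the grasp point (between the pads) lies 19 mm behind it (bot.grip_depth is the distance from the TCP to the grasp point, in mm); z points along the fingers, y is the line along which they close (so a half turn about z gives the same grasp; the last joint's range is limited). The gripper opens to 88 mm and grips with 3 to 60 N. Pads are 18 mm wide; open, the fingers measure 123 mm over their backs; the gripper's body (75 mm by 187 mm) begins 45 mm behind the grasp point.
Start: joints at [1.235, 0.689, -0.195, 1.565, 0.157, 0.902, -0.215], TCP at [225.925, -582.765, 198.843] pointing down, gripper open.
Joint ranges: [-3.01, 3.01], [-0.46, 2.08], [-1.47, 1.51], [0.13, 2.56], [-1, 4.14], [0.04, 2.09], [-2.66, 2.66]. Speed limits (rad/s): [2.57, 2.57, 3.14, 3.14, 3.14, 3.14, 3.14].

INTERFACE

Orientations are given as a rotation vector (axis times angle).
In Python, from bench import bot, eyes gives the robot as it stands. Calls block until the motion is done:
- bot.move_pose(position, orientation): joint-space move of the TCP to a pose.
- bot.move_linear(position, frame=None, v=150, max_force=None): straight line of the TCP; frame=None keeps the orientation; v is the mean speed in mm/s. With max_force (N) it stops when the force on the tool has changed by that much, and returns True; else False.
- bot.goto_joints(angles): joint-space move.
- bot.set_gripper(opening, grasp_force=None): finger opening in mm; grasp_force is the grip in N (None keeps the last); returns when the fingers have stopped.
- bot.pause(seconds).
- bot.ik(position, orientation): joint angles nearest the present ones, or None.
- bot.get_obs(): the state.
- eyes.read_camera(name): name is "scene" or "top"; returns a dict with "image" (480x640x3 uint8, red, green, blue), "fov_y" (degrees; the focal length in pixels is half the picture's height over the tangent of half this angle, whatever the lens; pixels are square), "cx", "cy" (the principal point, pixels), "pose" (4x4, takes a point from camera to world coordinates). Camera axes: x right, y up, looking along -z (the intrinsics and any distortion apply to the point x, -y, -z); pixel columns grow to the right and rows downward; lengths in mm; the calibration is good to about 2 mm. A picture is of the moment at which its call begins. There is no depth.
A pose or a line that the arm cannot do raises bot.PlanningError and nothing moves.
- bot.hand_in(): hands the job in; it is judged then, once.
The state is a dict: "t": time; "joint_positions": joint angles; "joint_velocities": joint speeds; "joint_efforts": joint torques, N m; "ee_pos": TCP position; "tool_rot": TCP orientation; "ft_force": force on the tool from outside, world axes, zero at the start; "torque": the same for the moment, N m; "gripper_width": finger opening in mm; "grasp_force": force on a finger pad.
Only numpy, scipy, OpenCV 4.12 (cv2) and the standard library are available. Lean on these libraries where they do the work, as an engineer would, in place of code of your own. Each camera call takes 0.05 s, during which the arm holds its last target. There are 200 camera calls.

TASK

Start the mould dryer at the grey control panel on the bench with a fingertip, in this order: first press the raised end of the rocker (the main switch) until it has tipped fully over, then push the large square key (the fan) fully down, and last push the small round key (the heater) fully down. All three stay as you leave them. Do not press the domed mushroom stop button, and do not move or lift the two wooden stamps and the bar of soap beside the panel.

Things in the scene. Friction and masses are not known exactly. Their poses are not given: they have to be found in the camera images.
- panel: Grey box with aluminium top plate, fixed, 92 (x) x 280 (y) x 50 mm high; origin: centre of its underside, z up, x away from the robot (yaw up to 0.2 rad). Four white controls on black bezels in a row 66 mm apart along its y; their order changes. Bezels: at most 70 (x) x 54 (y) mm, 6 mm high.
- rocker (a joint): Main switch: white rocker paddle, 60 mm long (panel x) x 30 mm wide (panel y), 8 mm thick, pivot along panel y, 14 mm above the top plate. Angle in rad: about 0 (0 to 0.05) = off at the start, its far (+x) end raised 5 mm; 0.34 = fully tipped, far end down. No spring; friction (about 2 N at rocker_press) holds it where left.
- rocker_press (a point): Point on the top face of the rocker paddle, 21 mm from the pivot towards the raised far end, on its centre line; where to press. It moves with the paddle, about 7 mm down in all, and starts about 23 mm above the top plate. Two small ribs are moulded across the paddle here.
- square_key (a joint): Fan key: large square white key, 40 x 40 mm with a flat top. Travel in m, down: about 0 (0 to 0.0012) at the start, 0.008 = fully down, at a firm stop. No spring; a friction of about 2.5 N holds it where it is left.
- square_top (a point): Centre of the top face of the square key, 22 mm above the plate when up, 14 mm when fully down; moves with the key.
- round_key (a joint): Heater key: small round white key, 24 mm in diameter with a flat top. Travel in m, down: about 0 (0 to 0.0012) at the start, 0.008 = fully down, at a firm stop. No spring; a friction of about 2.5 N holds it where it is left.
- round_top (a point): Centre of the top face of the round key, 22 mm above the plate when up, 14 mm when fully down; moves with the key.
- mushroom (a joint): Stop button, not to be pressed. Travel in m, down: 0 = up, 0.006 = fully down; sprung, starts to move at about 2 N.
- mushroom_top (a point): Top of the white domed mushroom stop button, 40 mm in diameter on a thinner stem, 37 mm above the plate: the tallest of the controls.
- stamp_a: Loose wooden hand stamp, 35 mm in diameter, 64 mm high, standing about 40 mm beyond the left (+y) end of the panel; origin at the centre of its underside. Not to be moved.
- stamp_b: A second wooden hand stamp, 35 mm in diameter, 64 mm high, standing further left; origin at the centre of its underside. Not to be moved.
- soap: Loose cream bar of soap, 55 x 80 x 29 mm, lying beyond the right (-y) end of the panel; origin at the centre of its underside. Not to be moved.

How it is judged:
By the outcome, as a careful person would: the job done as asked, in the order asked, and still so for the second after the job is handed in, with the robot touching nothing.
It also fails if it takes over 37 s, if anything falls off the work surface, if the arm or the gripper's body presses on something with over 40 N, if the wrist force passes 120 N, or if a joint passes its speed limit or range.

## Working session

There is one attempt and no reset: what is moved stays moved. The work goes in short steps, each a Python script; the robot and the scene stay as the last script left them, time stands still between calls to the robot, and variables do not carry over. Pictures are saved under pics/ and viewed, at most 10 in all, crops included, and the job is handed in when it is done.

```bash
mkdir -p pics; ls; python3 - <<'E'
from bench import bot, eyes
import cv2, numpy as np, pickle
for n in("scene","top"):
    c=eyes.read_camera(n); pickle.dump(c,open(f"{n}.pkl","wb"))
    cv2.imwrite(f"pics/{n}0.png",c["image"][:,:,::-1])
    print(n,{k:(np.round(v,3).tolist() if k=="pose" else v) for k,v in c.items() if k!="image"})
o=bot.get_obs(); print(o["t"],o["ee_pos"],o["tool_rot"],o["gripper_width"])
E
```

```text
pics
scene {'fov_y': 55.040315363673216, 'cx': 320.48986397247194, 'cy': 237.11929590844915, 'pose': [[-0.831, 0.412, -0.374, 182.143], [-0.556, -0.595, 0.581, 528.429], [0.017, 0.691, 0.723, 695.597], [0.0, 0.0, 0.0, 1.0]]}
top {'fov_y': 54.63026285443065, 'cx': 324.83634068842406, 'cy': 233.84945593358302, 'pose': [[0.003, 0.987, -0.158, 328.749], [-1.0, 0.002, -0.007, 31.598], [-0.007, 0.158, 0.987, 979.725], [0.0, 0.0, 0.0, 1.0]]}
0.1 [ 225.5676688  -582.1670493   198.07157116] [-3.08639505e+00 -5.77416993e-01  7.95719327e-04] 88.1777446798796
```

View pics/scene0.png

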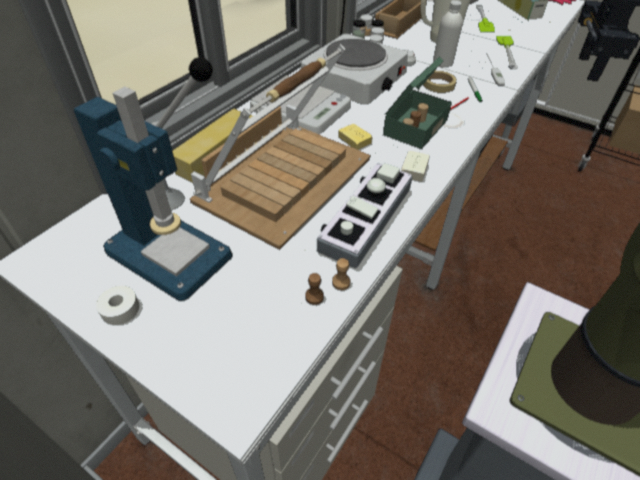

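View pics/top0.png

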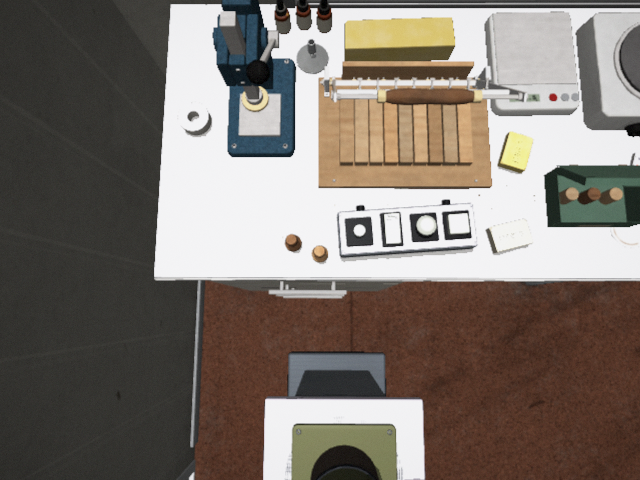

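```bash
cat > h.py <<'E'
import numpy as np, cv2, pickle
def ray(c,u,v):
    f=240/np.tan(np.radians(c["fov_y"]/2)); P=np.array(c["pose"])
    return P[:3,3], P[:3,:3]@np.array([(u-c["cx"])/f,-(v-c["cy"])/f,-1])
def onz(c,u,v,z):
    o,d=ray(c,u,v); return o+d*(z-o[2])/d[2]
def proj(c,p):
    f=240/np.tan(np.radians(c["fov_y"]/2)); P=np.array(c["pose"]); q=P[:3,:3].T@(np.array(p)-P[:3,3])
    return c["cx"]-f*q[0]/q[2], c["cy"]+f*q[1]/q[2]
E
python3 - <<'E'
from h import *
c=pickle.load(open("top.pkl","rb")); im=c["image"]
s=pickle.load(open("scene.pkl","rb"))
cv2.imwrite("pics/crops.png",np.vstack([cv2.resize(im[195:265,325:485,::-1],(800,350),interpolation=cv2.INTER_CUBIC)]))
cv2.imwrite("pics/crops2.png",cv2.resize(s["image"][150:270,300:440,::-1],(700,600),interpolation=cv2.INTER_CUBIC))
# black bezels
for n,c,(r0,r1,c0,c1) in (("top",c,(200,262,332,482)),("scene",s,(160,265,315,415))):
    g=cv2.cvtColor(c["image"],cv2.COLOR_RGB2GRAY)[r0:r1,c0:c1]
    m=(g<75).astype(np.uint8)
    for k in cv2.findContours(m,cv2.RETR_EXTERNAL,cv2.CHAIN_APPROX_NONE)[0]:
        if cv2.contourArea(k)<80: continue
        (u,v),wh,a=cv2.minAreaRect(k); u+=c0;v+=r0
        print(n,round(u,1),round(v,1),np.round(wh,1),round(a,1),onz(c,u,v,56).round(1))
E
```

```text
top 358.8 231.6 [27.4 25.4] 85.6 [481.2 -29.9  56. ]
top 391.4 229.6 [32.8 19.5] 85.0 [485.4 -95.5  56. ]
top 423.8 227.1 [28.3 25.6] 83.7 [ 490.5 -160.9   56. ]
top 456.3 224.8 [27.5 26.2] 85.2 [ 495.5 -226.4   56. ]
scene 405.5 258.0 [17. 12.] -0.0 [354.  -30.5  56. ]
scene 346.0 231.1 [30.6 19.7] 22.6 [481.2 -27.2  56. ]
scene 360.5 214.3 [35.9 12.3] 8.9 [481.9 -84.3  56. ]
scene 374.4 193.3 [28.8 16.1] 18.4 [ 490.4 -157.1   56. ]
scene 372.6 230.1 [ 41.1 113.3] 57.0 [439.8 -59.2  56. ]
scene 325.8 170.2 [ 4.2 33.2] 45.0 [ 617.9 -163.5   56. ]
```

View pics/crops.png

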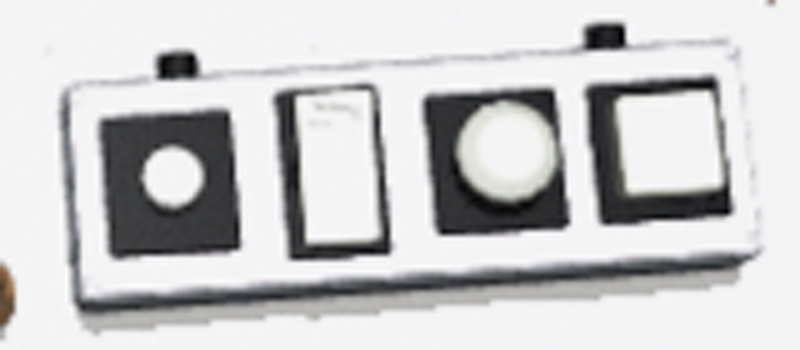

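View pics/crops2.png

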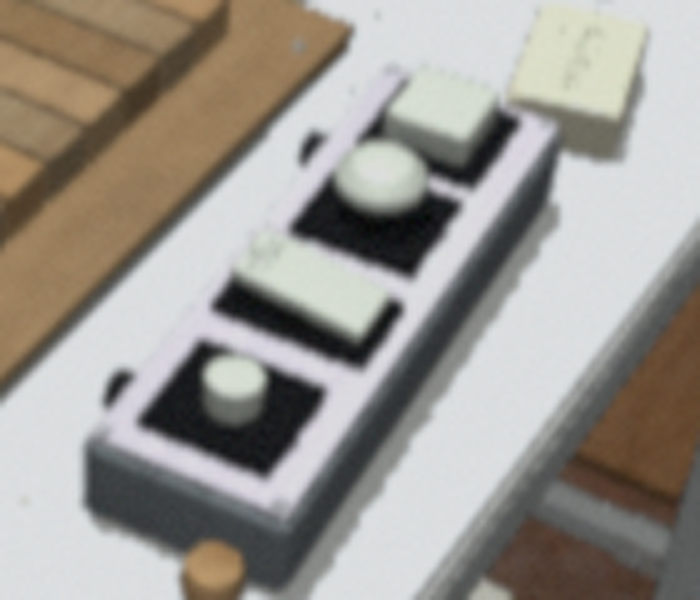

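Viewed: left to right (+y to −y) round key (359,230), rocker (392,229), mushroom (426,226), square (457,223). Both views agree, and the bezel pitch is 65.7 mm. I'll cross-check the white tops in both views at z = 72, then check the IK.

```bash
python3 - <<'E'
from h import *
from bench import bot
from scipy.spatial.transform import Rotation as R
c=pickle.load(open("top.pkl","rb")); s=pickle.load(open("scene.pkl","rb"))
def cr(k,sc,o): return (np.array(k)+.5)/sc-.5+np.array(o)
T={"round":(172,177),"square":(668,143),"rockfar":(335,92),"rocknear":(343,243)}
S={"round":(235,376),"square":(442,105),"rockfar":(264,254),"rocknear":(363,316)}
z={"round":72,"square":72,"rockfar":76,"rocknear":66}
for k in T:
    a=cr(T[k],5,(325,195)); b=cr(S[k],5,(300,150))
    o1,d1=ray(c,*a);o2,d2=ray(s,*b)
    t=np.linalg.lstsq(np.c_[d1,-d2],o2-o1,rcond=None)[0]
    p,q=o1+t[0]*d1,o2+t[1]*d2
    print(k,"top",onz(c,*a,z[k]).round(1),"scene",onz(s,*b,z[k]).round(1),"tri",((p+q)/2).round(1),"gap",np.linalg.norm(p-q).round(1))
print("soap",onz(c,510,236,29).round(),"stamp",onz(c,320,252,64).round())
for r in (0,np.pi/2,-np.pi/2,np.pi):
    rv=(R.from_euler("z",0.073+r)*R.from_euler("x",np.pi)).as_rotvec()
    for p in ([488,-30,65],[506,-94,160],[495,-226,65]):
        print(r,p,None if (j:=bot.ik(p,rv)) is None else np.round(j,2))
E
```

```text
round top [481.7 -29.3  72. ] scene [481.6 -28.4  72. ] tri [482.  -29.3  71. ] gap 0.1
square top [ 495.8 -225.9   72. ] scene [ 495.1 -223.1   72. ] tri [ 496.4 -226.7   69. ] gap 0.3
rockfar top [515.3 -93.9  76. ] scene [506.6 -91.1  76. ] tri [513.  -95.8  70.6] gap 7.2
rocknear top [456.3 -97.2  66. ] scene [460.2 -91.9  66. ] tri [459.5 -97.   61.6] gap 5.4
soap [ 477. -344.   29.] stamp [439.  48.  64.]
0 [488, -30, 65] [-0.04  0.75  0.02  2.09 -0.03  0.3  -1.5 ]
0 [506, -94, 160] [ 0.12  0.6  -0.04  1.94  0.04  0.6  -1.45]
0 [495, -226, 65] [ 0.36  0.79 -0.03  1.93  0.05  0.43 -1.21]
1.5707963267948966 [488, -30, 65] [ 0.14  0.76 -0.28  2.08  0.54  0.37 -0.5 ]
1.5707963267948966 [506, -94, 160] [ 0.38  0.63 -0.46  1.93  0.43  0.68 -0.27]
1.5707963267948966 [495, -226, 65] [ 0.53  0.8  -0.31  1.92  0.48  0.5  -0.05]
-1.5707963267948966 [488, -30, 65] [-0.22  0.78  0.31  2.1  -0.66  0.36 -2.43]
-1.5707963267948966 [506, -94, 160] [-0.16  0.64  0.41  1.96 -0.42  0.63 -2.54]
-1.5707963267948966 [495, -226, 65] [ 0.16  0.82  0.31  1.94 -0.52  0.47 -2.22]
3.141592653589793 [488, -30, 65] [ 0.37  0.83 -0.68  2.07  0.96  0.6   0.65]
3.141592653589793 [506, -94, 160] [ 0.61  0.73 -0.87  1.92  0.74  0.85  0.98]
3.141592653589793 [495, -226, 65] [ 0.77  0.89 -0.75  1.9   0.91  0.73  1.12]
```

```bash
cat >> h.py <<'E'
from scipy.spatial.transform import Rotation as R
RV=(R.from_euler("z",0.073)*R.from_euler("x",np.pi)).as_rotvec()
def press(bot,x,y,ztop,zend,F=15):
    bot.move_linear([x,y,ztop+10],v=120)
    hit=bot.move_linear([x,y,zend],v=25,max_force=F)
    o=bot.get_obs(); print("hit",hit,o["ee_pos"].round(1),np.round(o["ft_force"],1),"t",round(o["t"],2))
def show(eyes,n):
    c=eyes.read_camera("top")["image"][195:265,325:485,::-1]; s=eyes.read_camera("scene")["image"][150:270,300:440,::-1]
    cv2.imwrite(f"pics/{n}.png",np.hstack([cv2.resize(s,(350,300),interpolation=3),cv2.resize(c,(450,300),interpolation=3)]))
E
python3 - <<'E'
from h import *
from bench import bot,eyes
p=bot.get_obs()["ee_pos"]
bot.move_linear([p[0],p[1],300],v=200)
bot.set_gripper(0)
bot.move_pose([507,-94,150],RV)
print(bot.get_obs()["ee_pos"],bot.get_obs()["gripper_width"],bot.get_obs()["t"])
press(bot,507,-94,76,58)
bot.move_linear([507,-94,140],v=150)
bot.move_linear([495.8,-226,140],v=200)
show(eyes,"r1"); print(bot.get_obs()["t"])
E
```

```text
[507.13723293 -95.20274059 150.14041368] 0.5585062946154837 4.15
hit False [507.1 -94.   58.2] [ 0.2 -0.1  0.1] t 6.1
7.7083
```

View pics/r1.png

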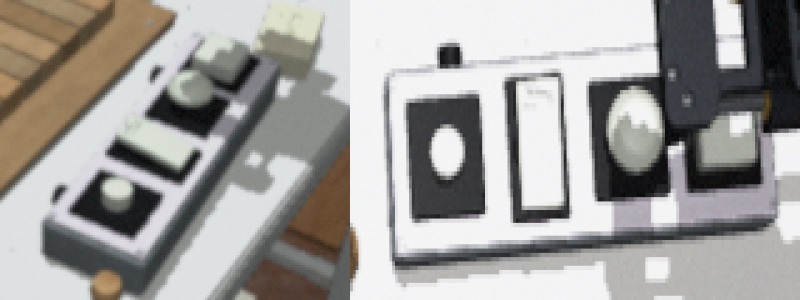

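The move ended at 58 with no force, so contact is in doubt. I'll go back over the rocker and look at the fingertip against it.

```bash
python3 - <<'E'
from h import *
from bench import bot,eyes
s0=pickle.load(open("scene.pkl","rb"))["image"]
s1=eyes.read_camera("scene")["image"]
bot.move_linear([507,-94,140],v=200)
bot.move_linear([507,-94,80],v=150)
o=bot.get_obs();print(o["ee_pos"],o["tool_rot"],RV,o["gripper_width"],o["t"])
s2=eyes.read_camera("scene")["image"]
cv2.imwrite("pics/d1.png",np.hstack([cv2.resize(i[190:240,330:390,::-1],(390,325),interpolation=2) for i in(s0,s1)]))
cv2.imwrite("pics/d2.png",cv2.resize(s2[100:260,280:440,::-1],(600,600),interpolation=2))
print(proj(pickle.load(open("scene.pkl","rb")),o["ee_pos"]))
E
```

```text
[507.02599813 -94.97894905  80.14411789] [ 3.13919792e+00  1.12131242e-01 -1.23992891e-04] [3.13950019e+00 1.14642672e-01 7.01983909e-18] 0.3111522908545433 9.1167
(np.float64(353.34545680234595), np.float64(197.72289446046892))
```

View pics/d1.png

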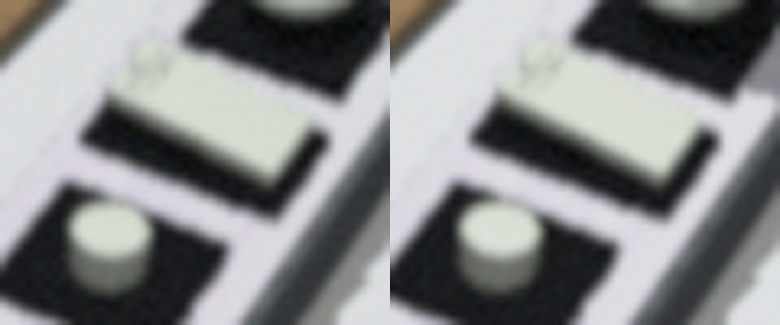

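View pics/d2.png

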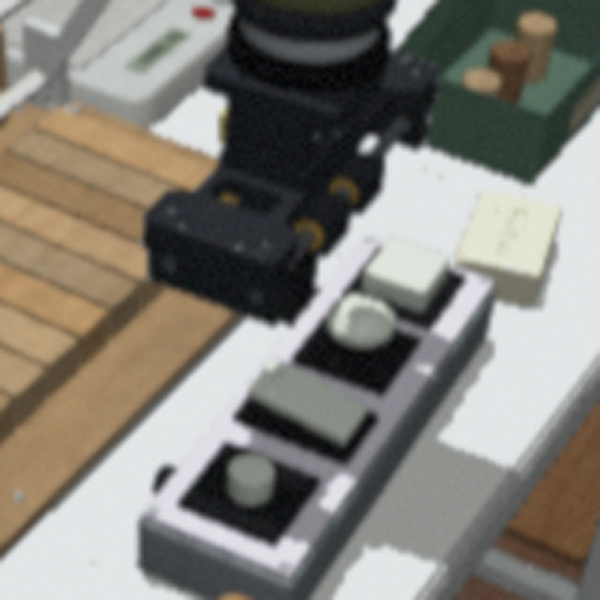

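```bash
python3 - <<'E'
from h import *
from bench import bot,eyes
s=eyes.read_camera("scene"); t=eyes.read_camera("top")
p=bot.get_obs()["ee_pos"]; print(p)
for c,o in((s,(280,100)),):
  for dz in(0,19,64,120):
    for dy in(-93,0,93):
      print(dz,dy,((np.array(proj(c,p+[-.073*dy,dy,dz]))-o)*3.75).round())
print([np.array(proj(t,p+[0,0,dz])).round() for dz in(0,64)])
# full views side by side, gripper drawn with expected finger axis
a=s["image"][60:240,260:460,::-1].copy(); b=t["image"][130:280,320:520,::-1].copy()
for im,c,o in((a,s,(260,60)),(b,t,(320,130))):
    q=[tuple(int(x) for x in np.array(proj(c,p+[0,0,d]))-o) for d in(0,64)]
    cv2.line(im,q[0],q[1],(0,0,255),1)
cv2.imwrite("pics/e1.png",np.hstack([cv2.resize(a,(400,360),interpolation=2),cv2.resize(b,(400,360),interpolation=2)]))
E
```

```text
[507.78585044 -94.45519426  80.95548948]
0 -93 [347. 272.]
0 0 [273. 365.]
0 93 [190. 471.]
19 -93 [351. 245.]
19 0 [276. 338.]
19 93 [191. 444.]
64 -93 [359. 179.]
64 0 [282. 271.]
64 93 [194. 376.]
120 -93 [370.  89.]
120 0 [290. 180.]
120 93 [199. 284.]
[array([392., 216.]), array([397., 209.])]
```

View pics/e1.png

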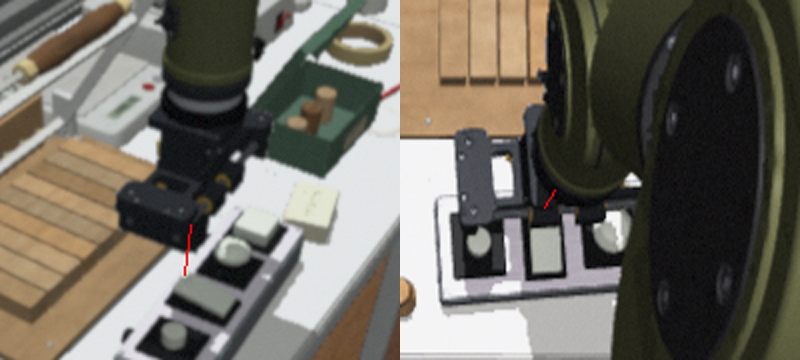

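Viewed: the rocker hasn't moved. The fingertip is visible well above where the reported TCP projects (reported point at crop (273,365), dark tip about (290,320)). I'll view the tool over plain white bench to find the true tip.

```bash
python3 - <<'E'
from h import *
from bench import bot,eyes
bot.move_linear([507,-94,150],v=200)
bot.move_linear([450,130,150],v=250)
o=bot.get_obs();p=o["ee_pos"];print(p,o["t"],o["gripper_width"])
s=eyes.read_camera("scene"); t=eyes.read_camera("top")
for n,c in(("scene",s),("top",t)):
    pickle.dump(c,open(n+"1.pkl","wb")); print(n,proj(c,p),proj(c,p+[0,0,64]))
u,v=map(int,proj(s,p)); U,V=map(int,proj(t,p))
print(u,v,U,V)
def crop(c,u,v,h=70):
    u=max(h,min(640-h,u)); v=max(h,min(480-h,v)); print("origin",u-h,v-h)
    im=cv2.resize(c["image"][v-h:v+h,u-h:u+h,::-1],(400,400),interpolation=2)
    for dz in(0,64):
        q=(np.array(proj(c,p+[0,0,dz]))-(u-h,v-h))*400/(2*h); cv2.circle(im,tuple(int(x) for x in q),3,(0,0,255),-1)
    return im
cv2.imwrite("pics/f1.png",np.hstack([crop(s,u,v-20),crop(t,U,V)]))
E
```

```text
[449.90798582 128.52158393 149.55632131] 10.8417 0.34411792075363795
scene (np.float64(314.5469732106782), np.float64(255.52653160220436)) (np.float64(314.8701882917244), np.float64(226.87869080448954))
top (np.float64(274.5868733237171), np.float64(240.09480628022584)) (np.float64(270.23011519245586), np.float64(234.55395701116151))
314 255 274 240
origin 244 165
origin 204 170
```

View pics/f1.png

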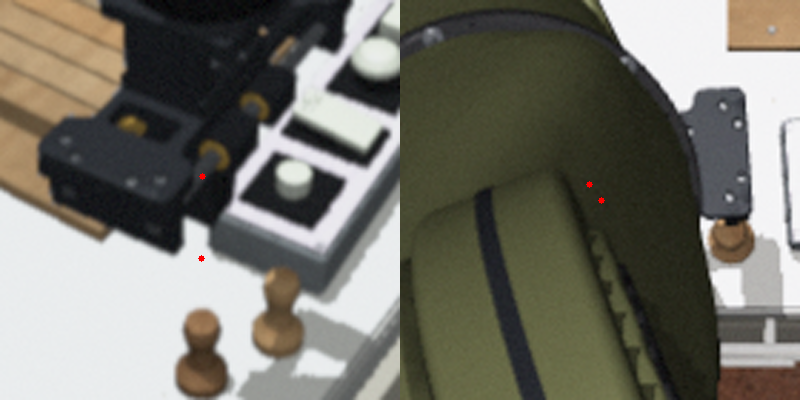

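Viewed: the closed fingertip is at crop (205,222), but the reported TCP projects to (202,258). So the true tip sits roughly 25 mm higher than reported, while lateral position agrees. I'll find the height by contact, first a light touch and then the stop.

```bash
cat >> h.py <<'E'
def press2(bot,x,y,z0,zend,F=15):
    bot.move_linear([x,y,z0],v=150)
    h1=bot.move_linear([x,y,zend],v=20,max_force=1.3); a=bot.get_obs()
    print("touch",h1,a["ee_pos"].round(1),np.round(a["ft_force"],1))
    if not h1: return False
    h2=bot.move_linear([x,y,a["ee_pos"][2]-16],v=12,max_force=F); b=bot.get_obs()
    print("stop",h2,b["ee_pos"].round(1),np.round(b["ft_force"],1),"travel",(a["ee_pos"]-b["ee_pos"])[2].round(1),"t",round(b["t"],2))
    return h2
E
python3 - <<'E'
from h import *
from bench import bot,eyes
print(bot.grip_depth)
bot.move_linear([507,-94,140],v=250)
press2(bot,507,-94,60,30)
bot.move_linear([507,-94,105],v=150)
show(eyes,"r2"); s=eyes.read_camera("scene"); pickle.dump(s,open("scene2.pkl","wb"))
print(bot.get_obs()["t"])
E
```

```text
18.700000000000003
touch True [507.4 -94.   33.6] [ 0.8 -0.1  1.7]
stop True [508.5 -93.8  28.4] [-0.6  0.5  9. ] travel 5.2 t 14.56
15.375
```

```bash
python3 - <<'E'
from h import *
a=pickle.load(open("scene.pkl","rb"))["image"]; b=pickle.load(open("scene2.pkl","rb"))["image"]
f=lambda i:cv2.resize(i[165:250,325:405,::-1],(400,425),interpolation=2)
cv2.imwrite("pics/g1.png",np.hstack([f(a),f(b)]))
E
```

```text
(no output)
```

View pics/g1.png

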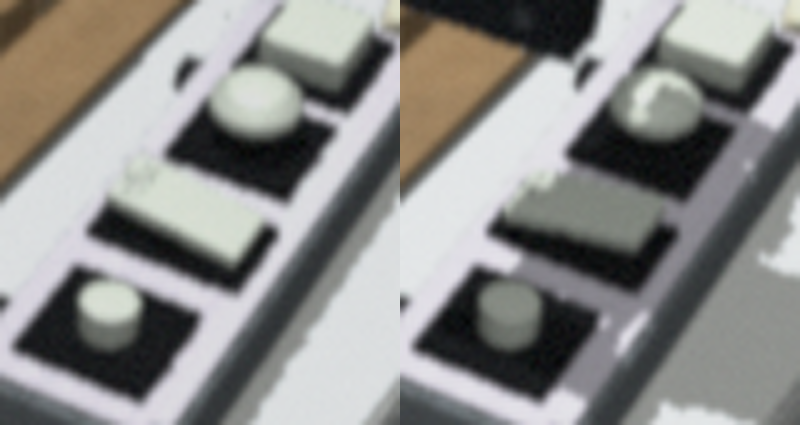

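Viewed: the rocker has tipped, with the near end up about 3 px and the far end down about 3 px; keys and mushroom are unchanged. I'll press it once more, harder and slightly further out, to make sure it's fully over.

```bash
python3 - <<'E'
from h import *
from bench import bot,eyes
press2(bot,510,-94,40,20,30)
bot.move_linear([510,-94,90],v=150)
print(bot.get_obs()["t"])
E
```

```text
touch True [510.1 -94.   28.2] [-0.8 -0.7  6.7]
stop True [510.1 -94.1  28.1] [-2.1 -0.1 11. ] travel 0.2 t 17.11
17.675
```

```bash
python3 - <<'E'
from h import *
from bench import bot,eyes
bot.move_linear([495.8,-226,90],v=200)
ok=press2(bot,495.8,-226,45,18,25)
bot.move_linear([495.8,-226,90],v=150)
print(ok,bot.get_obs()["t"])
s=eyes.read_camera("scene"); pickle.dump(s,open("scene3.pkl","wb"))
E
```

```text
touch True [ 495.5 -225.9   30.7] [ 0.1 -0.5 -0.3]
stop True [ 495.1 -225.8   24.6] [-0.5  0.4  6.6] travel 6.2 t 20.46
True 21.05
```

```bash
python3 - <<'E'
from h import *
from bench import bot,eyes
bot.move_linear([481.8,-29,90],v=200)
ok=press2(bot,481.8,-29,45,18,25)
bot.move_linear([481.8,-29,90],v=150)
print(ok,bot.get_obs()["t"])
bot.move_linear([481.8,-29,200],v=250)
p=bot.ik([300,-450,230],RV); 
if p is not None: bot.goto_joints(p)
print(bot.get_obs()["t"],bot.get_obs()["ee_pos"])
s=eyes.read_camera("scene"); t=eyes.read_camera("top")
f=lambda i,r,c:cv2.resize(i["image"][r:r+80,c:c+r_w,::-1],(5*r_w,400),interpolation=2)
r_w=75; A=f(s,165,325); 
r_w=85
cv2.imwrite("pics/h1.png",A); pickle.dump((s,t),open("end.pkl","wb"))
# numeric: change of key-top & soap/stamp areas vs start
s0=pickle.load(open("scene.pkl","rb")); t0=pickle.load(open("top.pkl","rb"))
D=lambda a,b,r,c,h,w:np.abs(a["image"].astype(int)-b["image"])[r:r+h,c:c+w].mean().round(1)
print("stamps",D(s0,s,255,300,50,55),"soap",D(s0,s,150,400,32,30),"top stamps",D(t0,t,230,283,35,50),"top soap",D(t0,t,218,486,35,48))
for n,(u,v) in {"round":(481.8,-29),"square":(495.8,-226),"mush":(490.5,-160.9)}.items():
    H=14 if n!="mush" else 22
    q=[np.round(proj(s,[u,v,z])).astype(int) for z in(64,72)]
    x,y=q[1]
    g=[cv2.cvtColor(i["image"],7)[y-18:y+18,x-14:x+14].astype(np.float32) for i in(s0,s)]
    print(n,"image shift",np.round(cv2.phaseCorrelate(g[0],g[1],cv2.createHanningWindow((28,36),cv2.CV_32F)),2) if 0 else [int((k[:,14]>140).argmax()) for k in g], [float((k>140).sum()) for k in g], [np.round((np.argwhere(k>140)).mean(0),1).tolist() for k in g])
E
```

```text
touch True [481.5 -29.   30.1] [ 0.2  0.1 -0.7]
stop True [481.3 -29.   24.5] [-0.6 -0.1  8. ] travel 5.6 t 24.19
True 24.7833
27.0583 [ 301.35909597 -448.736166    229.73887791]
stamps 1.1 soap 1.1 top stamps 0.9 top soap 0.7
round image shift [7, 0] [412.0, 426.0] [[13.5, 11.9], [13.7, 12.0]]
square image shift [0, 0] [779.0, 822.0] [[14.7, 12.9], [15.4, 13.1]]
mush image shift [0, 0] [533.0, 560.0] [[13.8, 12.4], [13.5, 12.9]]
```

```bash
python3 -c "
from bench import bot
print(bot.hand_in())"
```

```text
the job is handed in; nothing more can be done
None
```

I pressed the rocker, then the square key, then the round key, each to a firm stop by force, and handed the job in after about 27 s of robot time. The first try at the rocker stopped in the air because the fingertip is about 39 mm higher than the robot reports. The stamps and soap show no movement in the final images, and nothing was pressed on the mushroom stop.

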